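# Shut the shaker hood and tip the flip timer to its green side

### The arm

A 6-joint arm with a two-finger parallel gripper is mounted at the origin on the work surface. World frame = base frame: x ahead of the robot, y to its left, z up, the work surface at z = 0. Lengths are in m, angles in rad, forces in N, time in s.
With the tool pointing down it reaches from about 0.25 to 0.725 m from the base axis. Payload 4 kg.
Tool frame: the origin (TCP) lies on the centre line of the jaws, within the pads' length; the fingertips stand 19 mm ahead of it and the grasp point (between the pads) is the TCP (arm.finger_overhang is the distance from the TCP to the fingertips, in m); y points along the fingers, z is the direction in which the jaws open and shut, and the axes are right-handed (so a half turn about y gives the same grasp; the last joint's range is limited). The gripper opens to 85 mm and grips with 20 to 120 N. Pads are 22 mm wide; open, the fingers measure 114 mm over their backs; the gripper's body (76 mm by 85 mm) begins 54 mm behind the grasp point. The pads swing forward as they close: fully open they stand 13 mm farther back than shut.
Start: joints at [-1.283, 0.241, 0.005, 1.335, 0, 1.571], TCP at [0.142, -0.479, 0.25] pointing down, gripper open.
Joint ranges: [-2.72, 2.72], [-1.05, 1.87], [-1.09, 1.28], [-1.99, 2.15], [-1.42, 1.44], [-3.14, 3.14]. Speed limits (rad/s): [2.79, 2.79, 3.14, 3.14, 3.14, 3.14].

### API

Orientations are given as a unit quaternion [x, y, z, w].
In Python, from cell import arm gives the robot as it stands. The module is installed in compiled form; this text tells all that it offers.
- The arm moves only by the shell command python3 -m inch 'ROWS' [FORCE]. ROWS is JSON, a list of rows, each a list of 3 entries, a list of its own where there are three numbers: the shift along the tool's x, y, z in cm, then the turn about the tool's y in rad, then the closure, from 0 (fully open) to 1 (shut). In form: [[[x, y, z], turn, hand], ...]. A call has 1 to 20 rows; each row shifts and turns the commanded pose from where the row before left it, along the tool's axes as they then stand; what a row does not reach is not made up. A row lasts 1/10 s, in which the tool goes at most 50 mm and 8.59 degrees, less where a joint would pass 70% of its speed; a pose out of reach is approached as far as the arm can. A call is refused whole if a number of a shift passes 5 or a number of a turn 0.15, either way. A call with a gripper value outside its range is refused whole. The fingers move at their own pace and stop on an object; FORCE is the grip in N (left out, the last holds). Time passes only in rows, so rows that do not move let the fingers close. It gives the time, the measured TCP pose, the force and the opening at its end, in the units of the state.
- arm.read_state(): the state, without advancing time (a new reading comes with each control period).
- arm.grab_frame(name): name is "side" or "top" or "wrist"; returns the picture (480x640x3 uint8, blue, green, red); there is no depth.
- arm.calibration(name): a dict with "fx", "fy", "cx", "cy" (pixels), "k1" (the pictures are not rectified: a ray, as slopes to the right and down, at radius r is drawn at 1 + k1 r^2 times it, then the intrinsics apply), "xyz" and "attitude" of the camera in the world. Camera axes: x right, y up, looking along -z (the intrinsics and any distortion apply to the point x, -y, -z); pixel columns grow to the right and rows downward; lengths in m; the calibration is good to about 2 mm. A picture is of the moment at which its call begins: read the wrist's pose just before it. calibration takes no time and is no camera call; for the wrist camera it gives the pose at the moment of the call.
- arm.job_done(): hands the job in, once; it reports no verdict.
The state is a dict: "t": time; "joints": joint angles; "qd": joint speeds; "effort": joint torques, N m; "eef_pos": TCP position; "tcp_rot": TCP orientation; "force": force on the tool from outside, world axes, zero at the start; "wrist_torque": the same for the moment, N m; "gripper_width": opening from 0.0 (shut) to 1.0 (fully open).
Only numpy, scipy, OpenCV 4.12 (cv2) and the standard library are available. Lean on these libraries where they do the work, as an engineer would, in place of code of your own. Each camera call takes 0.05 s, during which the arm holds its last target.

### The job

Start the timed incubation with your fingertips alone: flip the plate shaker's open hood over and push it gently down until it is fully shut, without letting it slam. Then start the flip timer by pushing it over onto its side, roughly where it stands, so that its green face ends up on top. The timer is only pushed, never picked up, and the bottles, beaker, tip box and dishes stay where they are.

Things in the scene. Friction and masses are not known exactly. Their poses are not given: they have to be found in the camera images.
- hood (a joint): The shaker's tinted clear hood with grey frame: angle in rad, 0 = fully shut (level), 1.57 = straight up, stop at 1.75. It starts open near upright. A friction hinge keeps it wherever it is left; 3 to 6 N, pushed 150 mm from the hinge, moves it. A shallow tray 236 mm wide, 196 mm from hinge to front edge, 45 mm deep, 0.35 kg.
- hood_hinge (a point): Middle of the hood's hinge line, at the rear top edge of the shaker, 82 mm above the bench; fixed. x points from the shaker's front to its rear, y along the hinge, z up. The teal shaker (fixed to the bench) is 270 mm wide, from 252 mm in front of the hinge to 8 mm behind it; deck 80 mm above the bench, plates on it up to 101 mm; 100 mm or more is free behind it.
- hood_face (a point): A point on the outside face of the hood's top panel, in the middle of its width, 150 mm from the hinge and 46 mm short of the front edge; moves with the hood. Its z axis points out of that face: up when the hood is shut, to the shaker's rear when it stands open. Its -x axis runs from the hinge to the hood's front edge.
- timer_mid (a point): Centre of the loose flip timer: white 60 mm cube, edges rounded 4 mm, 80 to 150 g, dark display on top at the start, a coloured panel on each of four sides. x axis points out of the green face (red opposite), y out of yellow (blue opposite), z out of the display. Green starts facing any way sideways.
- timer_green (a point): Centre of the timer's green face, 30 mm from its middle. The timer's skin is grippy: pushed low or straight ahead it slides along the bench; pushed high on one side by a fingertip that rises with that side, it tips over its far lower edge and the side that was pushed ends up on top.
- water: Clear water bottle with a blue cap, standing, 62 mm across, 200 mm high; origin at the centre of its underside. Leave alone.
- reagent: Amber bottle with an orange cap, standing, 68 mm across, 140 mm high; origin at the centre of its underside. Leave alone.
- beaker: Clear open beaker, 68 mm across, 90 mm high; origin at the centre of its underside. Leave alone.
- tipbox: Blue pipette-tip box, 85 x 122 x 55 mm high; origin at the centre of its underside. Leave alone.
- dishes: Stack of three petri dishes, 92 mm across, 47 mm high; origin at the centre of its underside. Leave alone.
Things that resemble listed ones, but are neither listed nor needed, are in the scene too. Leave any orange look-alike of the part that bears timer_mid alone.

How it is judged:
On the way, in this order (a step that is already met when the one before it is completed fails the run):
1. the hood is pushed fully shut (value of joint hood below 0.04 rad), for 0.2 s.
2. the timer lies with its green face on top (angle between timer_mid's own x axis and vertical below 0.1 rad and height (world z) of timer_green between 0.055 and 0.064 m), for 0.2 s.
At the end, for the whole second after the job is handed in: The hood is shut (below 0.04 rad) and the timer rests flat on the bench with its green face on top (within 0.1 rad), its middle no more than 160 mm from where it started (all of step 2 and value of joint hood below 0.04 rad and distance of timer_mid from where it was at the start of the episode below 0.16 m); the robot touches nothing.
It fails at once if the hood is slammed (faster than 3 rad/s) (velocity of joint hood below -3 rad/s).
It fails at once if the timer is lifted off the bench (its middle higher than 50 mm; tipping raises it to 42 mm) (height (world z) of timer_mid above 0.05 m).
It fails at once if a bystander is moved more than 20 mm or knocked over (distance of any of water, reagent, beaker, tipbox, dishes from where it was at the start of the episode above 0.02 m).
It also fails if it takes over 58 s, if anything falls off the work surface, if the arm or the gripper's body presses on something with over 40 N, if the wrist force passes 120 N, or if a joint passes its speed limit or range.

## Working session

There is one attempt and no reset: what is moved stays moved. The work goes in short steps, Python scripts to look and compute and a shell command to move; the robot and the scene stay as the last step left them, time stands still between calls to the robot, and variables do not carry over. Pictures are saved under pics/ and viewed, and the job is handed in when it is done.

```bash
mkdir -p pics; ls; python3 - <<'E'
from cell import arm
import cv2
s=arm.read_state()
for k in s: print(k,s[k])
for n in("side","top","wrist"):
    print(n,arm.calibration(n))
    cv2.imwrite(f"pics/{n}0.png",arm.grab_frame(n))
E
```

```text
pics
t 0.0
joints [-1.28298522e+00  2.41435662e-01  3.71474449e-03  1.33520683e+00
 -1.88040198e-05  1.57077706e+00]
qd [ 7.45318340e-04 -1.65583473e-03 -3.78935520e-04 -3.77324300e-04
  1.55022718e-05  1.55100657e-03]
effort [ 6.90427009e-05 -3.72320795e+01  2.52406114e+01  1.70915894e-02
  5.90059031e-06  2.18049323e-06]
eef_pos [ 0.1417517  -0.47886034  0.24939798]
tcp_rot [-0.10152708  0.70054119 -0.69905153  0.1012978 ]
force [ 0.14700053 -1.22663924 -0.66852512]
wrist_torque [ 0.02590894 -0.02763419 -0.00280672]
gripper_width 0.999775203277213
side {'fx': 490.32432168791615, 'fy': 490.32432168791615, 'cx': 318.763453416383, 'cy': 244.90144145754945, 'k1': -0.034688062201056566, 'xyz': array([ 0.50493141, -1.05922292,  0.94906713]), 'attitude': array([ 0.40992072, -0.00105191, -0.02197047,  0.91185591])}
top {'fx': 618.8101249274065, 'fy': 618.8101249274065, 'cx': 325.4434800491688, 'cy': 238.02814394289285, 'k1': -0.13203664872010873, 'xyz': array([ 0.2542276 , -0.07262561,  1.34630473]), 'attitude': array([-0.0771843 ,  0.08479977,  0.71921163, -0.68526361])}
wrist {'fx': 363.69334262361554, 'fy': 363.69334262361554, 'cx': 321.13258691168465, 'cy': 236.92897695322281, 'k1': -0.04591775343953843, 'xyz': array([ 0.21838564, -0.45805747,  0.37339123]), 'attitude': array([-0.12463632,  0.0944171 , -0.59084717,  0.79148647])}
```

View pics/side0.png

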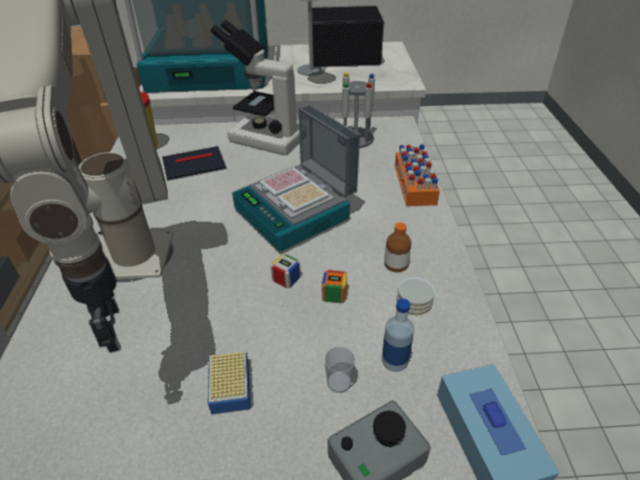

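View pics/top0.png

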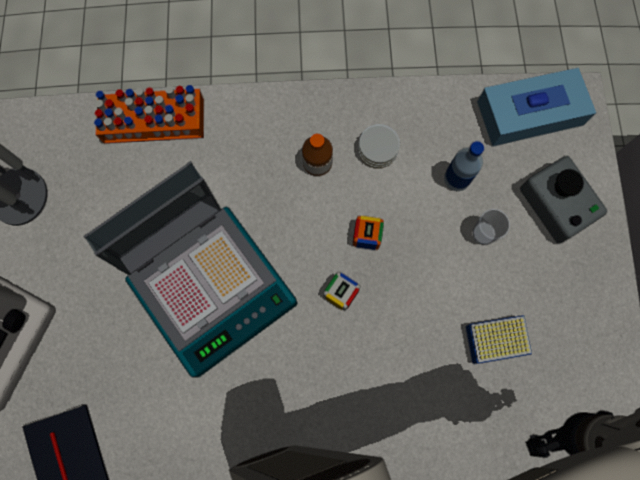

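View pics/wrist0.png

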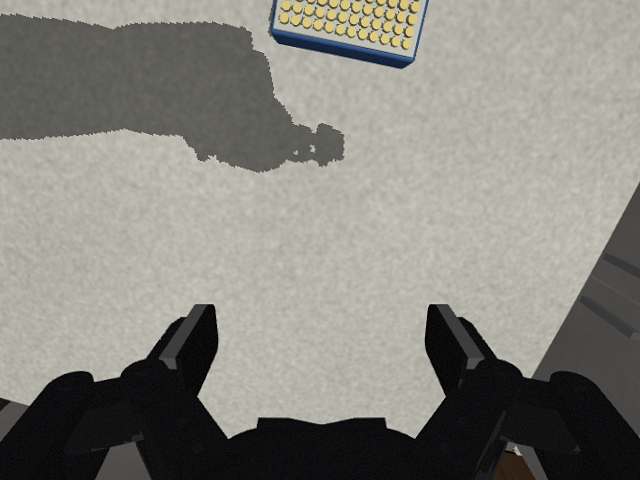

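Timer candidates: the white cube at top (342,290) / side (286,270), and the orange cube at top (368,232) / side (335,286), which is the look-alike to leave alone. The white cube matches the description, so I'll check it in close crops.

```bash
cat > h.py <<'E'
import numpy as np, cv2
from scipy.spatial.transform import Rotation as R
from cell import arm
def ray(cal,u,v):
    a=np.array([(u-cal['cx'])/cal['fx'],(v-cal['cy'])/cal['fy']]); b=a.copy()
    for _ in range(20): b=a/(1+cal['k1']*(b@b))
    d=np.array([b[0],-b[1],-1.]); return R.from_quat(cal['attitude']).apply(d)
def at_z(n,u,v,z,cal=None):
    cal=cal or arm.calibration(n); d=ray(cal,u,v); o=cal['xyz']; return o+d*(z-o[2])/d[2]
def proj(n,p,cal=None):
    cal=cal or arm.calibration(n); q=R.from_quat(cal['attitude']).inv().apply(np.atleast_2d(p)-cal['xyz'])
    s=np.c_[q[:,0]/-q[:,2],-q[:,1]/-q[:,2]]; s=s*(1+cal['k1']*(s**2).sum(1))[:,None]
    return np.c_[cal['cx']+cal['fx']*s[:,0],cal['cy']+cal['fy']*s[:,1]]
E
python3 - <<'E'
import cv2,numpy as np
t=cv2.imread('pics/top0.png');s=cv2.imread('pics/side0.png')
a=cv2.resize(t[265:315,317:367],(400,400),interpolation=2)
b=cv2.resize(s[245:295,260:310],(400,400),interpolation=2)
cv2.imwrite('pics/c1.png',np.hstack([a,b]))
cv2.imwrite('pics/c2.png',cv2.resize(t[150:390,75:310],(783,800))[:600])
cv2.imwrite('pics/c2.png',cv2.resize(t[155:385,75:305],(600,600),interpolation=2))
cv2.imwrite('pics/c3.png',cv2.resize(s[100:250,225:365],(560,600),interpolation=2))
E
```

```text
(no output)
```

View pics/c1.png

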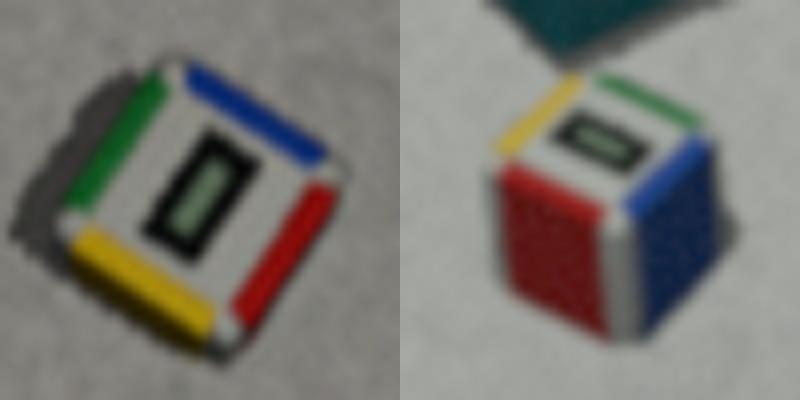

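View pics/c2.png

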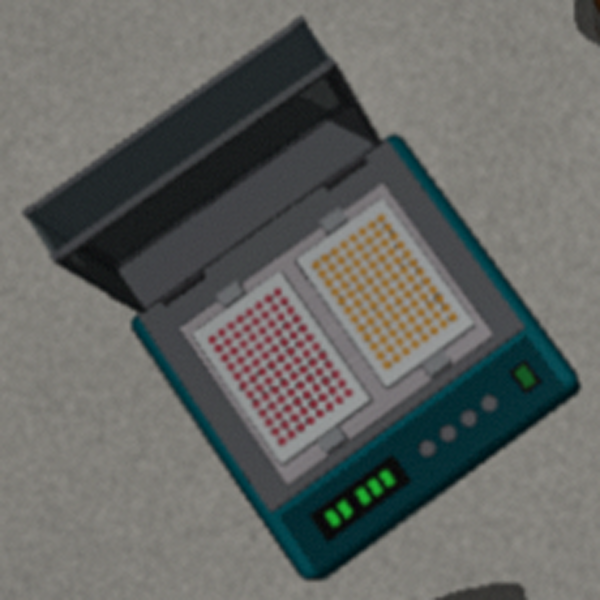

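View pics/c3.png

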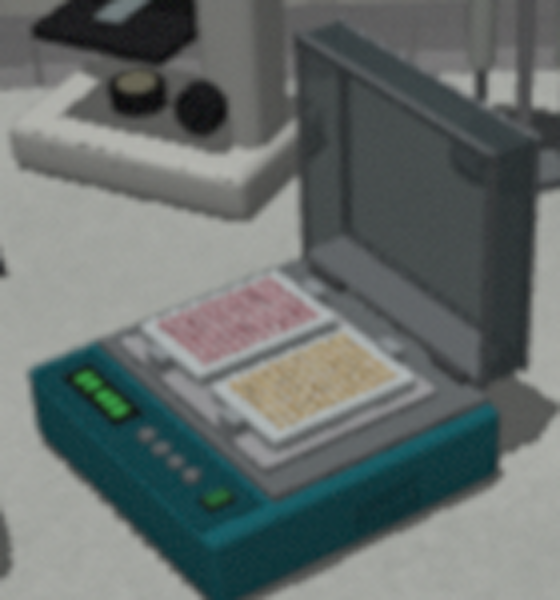

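```bash
python3 - <<'E'
from h import *
c=arm.calibration('top')
f=lambda x,y:(75+x/2.609,155+y/2.609)
P=[at_z('top',*f(*p),.08)[:2] for p in[(312,578),(578,383),(395,137),(135,318)]]
print('shaker FL FR RR RL',np.round(P,4)); 
for i in range(4): print(np.linalg.norm(P[i]-P[(i+1)%4]))
g=lambda x,y:(317+x/8,265+y/8)
T=np.array([at_z('top',*g(*p),.06)[:2] for p in[(172,62),(345,170),(232,335),(65,222)]])
print('timer',T,T.mean(0));
for i in range(4): print(np.linalg.norm(T[i]-T[(i+1)%4]))
gr=(T[0]+T[3])/2-(T[1]+T[2])/2; print('green dir',gr/np.linalg.norm(gr),np.degrees(np.arctan2(gr[1],gr[0])))
ax=((P[2]+P[3])-(P[0]+P[1]));ax/=np.linalg.norm(ax);print('shaker x',ax,np.degrees(np.arctan2(*ax[::-1])))
rear=(P[2]+P[3])/2; h=rear-ax*.008; print('hinge',h)
# side view hinge check and free edge positions
for th in(1.45,1.5,1.57,1.65,1.75):
    e=lambda s,l,o:np.r_[h+ax*(-l*np.cos(th)+o*np.sin(th))+s*.118*np.array([-ax[1],ax[0]]),.082+l*np.sin(th)+o*np.cos(th)]
    print(th,np.round(proj('side',[e(1,.196,0),e(-1,.196,0),e(1,.196,.045),e(-1,.196,.045)]),1).tolist(),np.round(proj('top',[e(1,.196,0),e(-1,.196,0),e(1,.196,.045),e(-1,.196,.045)]),1).tolist())
for n,(u,v),z in[('orange',(368,230),.06),('reagent',(317,141),.14),('dishes',(379,145),.047),('water',(477,149),.2),('beaker',(490,225),.09),('tip',(500,338),.055)]:
    print(n,at_z('top',u,v,z))
E
```

```text
shaker FL FR RR RL [[ 0.2754  0.1843]
 [ 0.4182 -0.0278]
 [ 0.6266  0.114 ]
 [ 0.486   0.3268]]
0.25566887345672523
0.2520730882129645
0.25499217040057737
0.254237864637693
timer [[ 0.47802099 -0.11783933]
 [ 0.44709199 -0.16167322]
 [ 0.40516329 -0.12961507]
 [ 0.43693778 -0.08759834]] [ 0.44180351 -0.12418149]
0.053647124420826864
0.052780114971176566
0.05267849139034956
0.051013210185586126
green dir [0.58981115 0.80754121] 53.856392039274716
shaker x [0.82760474 0.56131132] 34.1465331261386
hinge [0.54968547 0.21589189]
1.45 [[290.1, 112.1], [339.0, 143.7], [302.2, 106.3], [351.9, 136.8]] [[107.5, 270.0], [215.3, 193.4], [93.5, 249.8], [201.1, 173.8]]
1.5 [[292.7, 110.9], [341.8, 142.2], [304.9, 105.7], [354.7, 136.1]] [[104.4, 265.6], [212.2, 189.2], [90.9, 245.6], [198.2, 169.9]]
1.57 [[296.5, 109.5], [345.8, 140.5], [308.7, 105.3], [358.5, 135.4]] [[100.4, 259.5], [207.9, 183.4], [87.5, 239.9], [194.3, 164.8]]
1.65 [[300.8, 108.2], [350.3, 138.9], [312.8, 105.2], [362.8, 135.1]] [[96.0, 252.7], [203.2, 176.9], [84.0, 233.8], [190.1, 159.2]]
1.75 [[306.0, 107.2], [355.7, 137.6], [317.8, 105.6], [367.8, 135.3]] [[90.9, 244.6], [197.6, 169.4], [80.2, 226.7], [185.3, 153.0]]
orange [ 0.56772748 -0.18600111  0.06      ]
reagent [ 0.74413556 -0.08526581  0.14      ]
dishes [ 0.76598977 -0.22484825  0.047     ]
water [ 0.68942422 -0.40245398  0.2       ]
beaker [ 0.55910941 -0.44317097  0.09      ]
tip [ 0.3230762  -0.44922863  0.055     ]
```

The white cube's green side faces up-left in the top view, toward the shaker, with red opposite, so it is the right cube. It sits at about (0.442,-0.124), with green pointing 54° in world. The hood stands at about 1.6 rad. Next I'll work out the tool axes and the first move.

```bash
cat >> h.py <<'E'
def go(*pts):
    """print cm tool-frame deltas from current pose via world pts (x,y,z[,yaw of tool x deg])"""
    s=arm.read_state(); p=np.array(s['eef_pos']); r=R.from_quat(s['tcp_rot'])
    print('at',p.round(4),'t',round(s['t'],2),'rad',round(np.hypot(p[0],p[1]),3),'F',np.round(s['force'],1),'w',round(s['gripper_width'],2))
    M=r.as_matrix(); print('toolx',M[:,0].round(2),'y',M[:,1].round(2),'z',M[:,2].round(2),'yaw',np.degrees(np.arctan2(M[1,0],M[0,0])).round(1),'joints',np.round(s['joints'],2))
    for q in pts:
        q=np.array(q,float); d=r.inv().apply(q[:3]-p); print('->',q,'shift cm',(d*100).round(2),'len',np.linalg.norm(d).round(3)); p=q[:3]
E
python3 - <<'E'
from h import *
go((.45,-.25,.36),(.53,.05,.36))
print(arm.finger_overhang)
E
```

```text
at [ 0.1418 -0.479   0.2496] t 0.15 rad 0.5 F [ 0.2 -0.  -0.2] w 1.0
toolx [-0.96 -0.28 -0.  ] y [-0.  0. -1.] z [ 0.28 -0.96 -0.  ] yaw -163.5 joints [-1.28  0.24  0.    1.34  0.    1.57]
-> [ 0.45 -0.25  0.36] shift cm [-36.05 -11.02 -13.23] len 0.4
-> [0.53 0.05 0.36] shift cm [-16.19   0.04 -26.5 ] len 0.31
0.019
```

```bash
python3 -m inch '[[[-2,-2,-1],0,1],[[-3.4,-2,-1],0,1],[[-3.4,-2,-1],0,1],[[-3.4,-2,-1.3],0,1],[[-3.4,-1.5,-1.3],0,1],[[-3.4,-1.5,-1.3],0,1],[[-3.4,0,-1.3],0,1],[[-3.4,0,-1.3],0,1],[[-3.4,0,-1.3],0,1],[[-3.4,0,-1.3],0,1],[[-3.4,0,-1],0,1]]' 40; python3 -c "
from h import *
go((.50,.05,.36),(.53,.12,.36),(.63,.27,.36),(.63,.27,.26))"
```

```text
t: 1.25
eef_pos: [0.4508, -0.2503, 0.3601]
tcp_rot: [-0.102, 0.7, -0.7, 0.101]
force: [-0.2, -1.1, -0.2]
gripper_width: -0.006
at [ 0.4508 -0.2503  0.3601] t 1.25 rad 0.516 F [-0.2 -1.1 -0.2] w -0.01
toolx [-0.96 -0.28  0.  ] y [-0.  0. -1.] z [ 0.28 -0.96 -0.  ] yaw -163.5 joints [-0.51  0.26  0.31  1.62  0.    2.35]
-> [0.5  0.05 0.36] shift cm [-1.325e+01  2.000e-02 -2.739e+01] len 0.304
-> [0.53 0.12 0.36] shift cm [-4.87  0.   -5.86] len 0.076
-> [0.63 0.27 0.36] shift cm [-13.85  -0.   -11.54] len 0.18
-> [0.63 0.27 0.26] shift cm [-0. 10.  0.] len 0.1
```

```bash
python3 -m inch '[[[0,0,0],-0.1,1],[[0,0,0],-0.1,1],[[0,0,0],-0.1,1]]'; python3 -c "
from h import *
go((.50,.05,.36),(.58,.23,.36),(.64,.277,.36),(.64,.277,.26))"
```

```text
t: 1.55
eef_pos: [0.4502, -0.2511, 0.3597]
tcp_rot: [-0.207, 0.677, -0.676, 0.206]
force: [1.1, 0.6, -0.3]
gripper_width: -0.001
at [ 0.4502 -0.2511  0.3597] t 1.55 rad 0.516 F [ 1.1  0.6 -0.3] w -0.0
toolx [-0.83 -0.56  0.  ] y [-0.  0. -1.] z [ 0.56 -0.83 -0.  ] yaw -146.0 joints [-0.51  0.26  0.31  1.62 -0.    2.04]
-> [0.5  0.05 0.36] shift cm [-2.096e+01 -2.000e-02 -2.219e+01] len 0.305
-> [0.58 0.23 0.36] shift cm [-16.69   0.   -10.46] len 0.197
-> [0.64  0.277 0.36 ] shift cm [-7.6  -0.   -0.54] len 0.076
-> [0.64  0.277 0.26 ] shift cm [-0.01 10.    0.01] len 0.1
```

```bash
python3 -m inch '[[[-1.5,0,-1.5],0,1],[[-3,0,-3],0,1],[[-3,0,-3],0,1],[[-3,0,-3],0,1],[[-3,0,-3],0,1],[[-3,0,-3],0,1],[[-3,0,-3],0,1],[[-3,0,-2.7],0,1],[[-3,0,-2.7],0,1],[[-3,0,-2.6],0,1],[[-3,0,-2.6],0,1],[[-3,0,-2.4],0,1],[[-2,0,0],0,1],[[0,0,0],0,1]]'; python3 -c "
from h import *
go((.64,.277,.36),(.64,.277,.26))
cv2.imwrite('pics/s1.png',arm.grab_frame('side')[80:260,180:420])
cv2.imwrite('pics/w1.png',arm.grab_frame('wrist'))"
```

```text
t: 2.95
eef_pos: [0.5743, 0.2234, 0.3579]
tcp_rot: [0.207, -0.676, 0.677, -0.205]
force: [0.0, -1.1, -0.1]
gripper_width: -0.002
at [0.5743 0.2234 0.3579] t 2.95 rad 0.616 F [ 0.  -1.1 -0.1] w -0.0
toolx [-0.83 -0.56  0.  ] y [-0. -0. -1.] z [ 0.56 -0.83 -0.  ] yaw -146.2 joints [0.37 0.49 0.64 1.73 0.   2.92]
-> [0.64  0.277 0.36 ] shift cm [-8.44 -0.23 -0.79] len 0.085
-> [0.64  0.277 0.26 ] shift cm [-0.02 10.    0.01] len 0.1
```

View pics/s1.png

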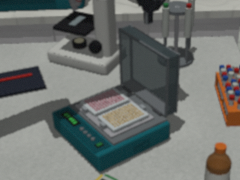

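View pics/w1.png

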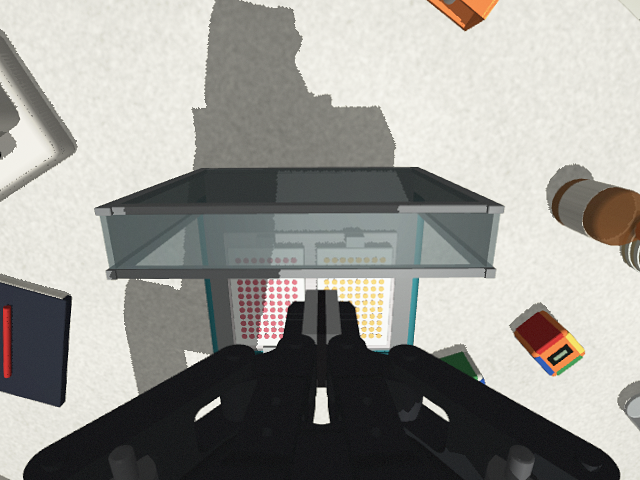

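The wrist view shows the hood's outer (rear) top edge running from (98,210) to (503,206), and the fingertips near (321,300). I'll turn those pixels into positions.

```bash
python3 -c "
from h import *
for p in [(98,210),(503,206),(107,276),(495,274)]: print(at_z('wrist',*p,.278).round(4))
a=at_z('wrist',98,210,.278);b=at_z('wrist',503,206,.278);print(np.linalg.norm(a-b),(a+b)/2)
for z in(.2,.28): 
  r=at_z('wrist',300,167,.098); 
print(r)
"
```

```text
[0.5251 0.3455 0.278 ]
[0.6589 0.1491 0.278 ]
[0.4884 0.324  0.278 ]
[0.6239 0.1237 0.278 ]
0.2376738328794535 [0.59197925 0.24728092 0.278     ]
[0.58707501 0.25552981 0.098     ]
```

```bash
python3 -m inch '[[[-2,0,-0.3],0,1],[[-2.4,0,-0.3],0,1],[[-2.4,0,0],0,1],[[0,0,0],0,1],[[0,0,0],0,1]]'; python3 -c "
from h import *
go((.621,.267,.36),(.621,.267,.262))"
```

```text
t: 3.55
eef_pos: [0.6266, 0.2629, 0.3596]
tcp_rot: [0.205, -0.677, 0.677, -0.204]
force: [-1.4, 0.2, 0.1]
gripper_width: 0.003
at [0.6266 0.2629 0.3596] t 3.55 rad 0.68 F [-1.4  0.2  0.1] w 0.0
toolx [-0.83 -0.55  0.  ] y [-0. -0. -1.] z [ 0.55 -0.83 -0.  ] yaw -146.4 joints [ 0.4   0.67  0.96  1.86 -0.    2.95]
-> [0.621 0.267 0.36 ] shift cm [ 0.24 -0.04 -0.66] len 0.007
-> [0.621 0.267 0.262] shift cm [-0.02  9.8   0.  ] len 0.098
```

```bash
python3 -m inch '[[[0,1.5,0],0,1],[[0,2,0],0,1],[[0,2,0],0,1],[[0,2,0],0,1],[[0,1.5,0],0,1],[[0,0.8,0],0,1],[[0,0,0],0,1]]'; python3 -c "
from h import *
go()
cv2.imwrite('pics/s2.png',cv2.resize(arm.grab_frame('side')[60:240,220:420],None,fx=3,fy=3))"
```

```text
t: 4.25
eef_pos: [0.6256, 0.2628, 0.2624]
tcp_rot: [0.205, -0.677, 0.677, -0.204]
force: [-0.0, 0.4, -0.6]
gripper_width: -0.001
at [0.6256 0.2628 0.2624] t 4.25 rad 0.679 F [-0.   0.4 -0.6] w -0.0
toolx [-0.83 -0.55  0.  ] y [-0. -0. -1.] z [ 0.55 -0.83 -0.  ] yaw -146.4 joints [ 0.4   0.62  0.62  1.57 -0.    2.95]
```

View pics/s2.png

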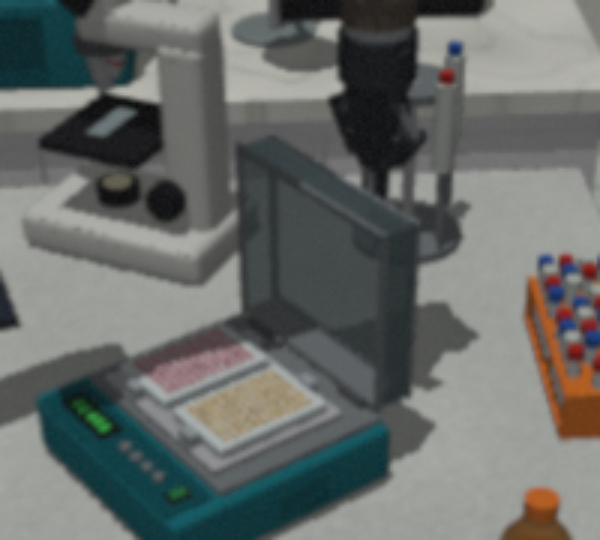

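```bash
python3 -m inch '[[[1,0,0],0,1],[[1,0,0],0,1],[[0.8,0,0],0,1],[[1,0,0],0,1],[[1,0,0],0,1],[[1,0,0],0,1]]'; python3 -c "
from h import *
go()
cv2.imwrite('pics/s3.png',cv2.resize(arm.grab_frame('side')[60:240,220:420],None,fx=3,fy=3))"
```

```text
t: 4.9
eef_pos: [0.5808, 0.2328, 0.2665]
tcp_rot: [-0.201, 0.677, -0.676, 0.209]
force: [2.9, 1.7, 4.1]
gripper_width: -0.001
at [0.5808 0.2328 0.2665] t 4.9 rad 0.626 F [2.9 1.7 4.1] w -0.0
toolx [-0.83 -0.55 -0.01] y [ 0.01  0.   -1.  ] z [ 0.55 -0.83  0.  ] yaw -146.3 joints [0.38 0.49 0.4  1.48 0.   2.93]
```

View pics/s3.png

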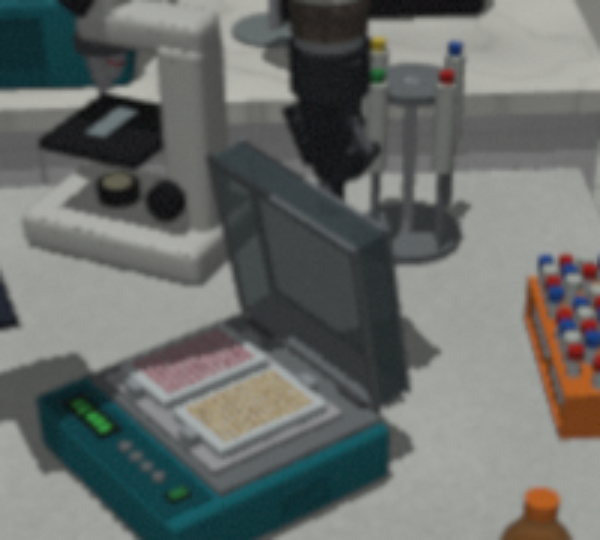

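```bash
python3 -m inch '[[[1.4,0,0],0,1],[[1.4,0.1,0],0,1],[[1.4,0.2,0],0,1],[[1.4,0.2,0],0,1],[[1.3,0.4,0],0,1],[[1.3,0.5,0],0,1],[[1.3,0.6,0],0,1],[[1.2,0.8,0],0,1],[[1.1,0.9,0],0,1],[[1,1,0],0,1]]'; python3 -c "
from h import *
go()
cv2.imwrite('pics/s4.png',cv2.resize(arm.grab_frame('side')[60:260,200:400],None,fx=3,fy=3))"
```

```text
t: 5.95
eef_pos: [0.4726, 0.1606, 0.2173]
tcp_rot: [0.203, -0.677, 0.677, -0.206]
force: [-0.1, -0.7, 3.0]
gripper_width: -0.002
at [0.4726 0.1606 0.2173] t 5.95 rad 0.499 F [-0.1 -0.7  3. ] w -0.0
toolx [-0.83 -0.55 -0.  ] y [ 0.  0. -1.] z [ 0.55 -0.83  0.  ] yaw -146.3 joints [ 0.33  0.25 -0.07  1.25 -0.    2.88]
```

View pics/s4.png

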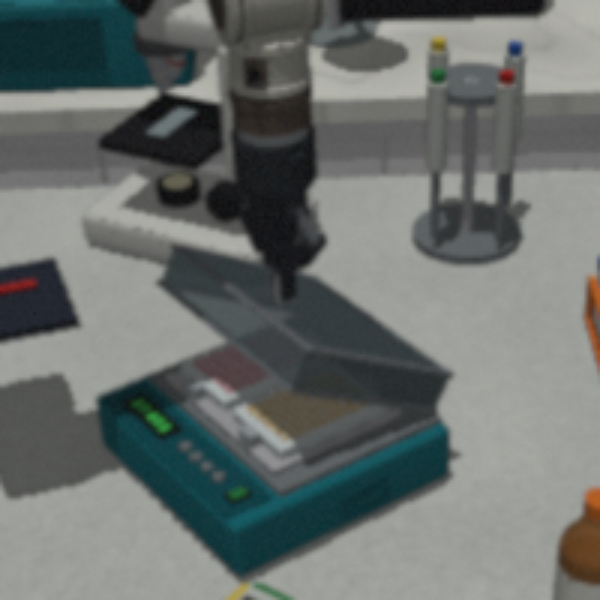

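```bash
python3 -m inch '[[[0.9,1,0],0,1],[[0.8,1,0],0,1],[[0.7,1,0],0,1],[[0.6,1,0],0,1],[[0.5,1,0],0,1],[[0.3,0.9,0],0,1],[[0.1,0.7,0],0,1],[[0,0.4,0],0,1]]'; python3 -c "
from h import *
go()
cv2.imwrite('pics/s5.png',cv2.resize(arm.grab_frame('side')[60:260,200:400],None,fx=3,fy=3))"
```

```text
t: 6.8
eef_pos: [0.439, 0.139, 0.1458]
tcp_rot: [0.205, -0.677, 0.677, -0.204]
force: [-10.3, -4.6, 35.7]
gripper_width: -0.001
at [0.439  0.139  0.1458] t 6.8 rad 0.46 F [-10.3  -4.6  35.7] w -0.0
toolx [-0.83 -0.55  0.  ] y [-0. -0. -1.] z [ 0.55 -0.83 -0.  ] yaw -146.3 joints [ 0.31  0.24 -0.28  1.05 -0.    2.86]
```

View pics/s5.png

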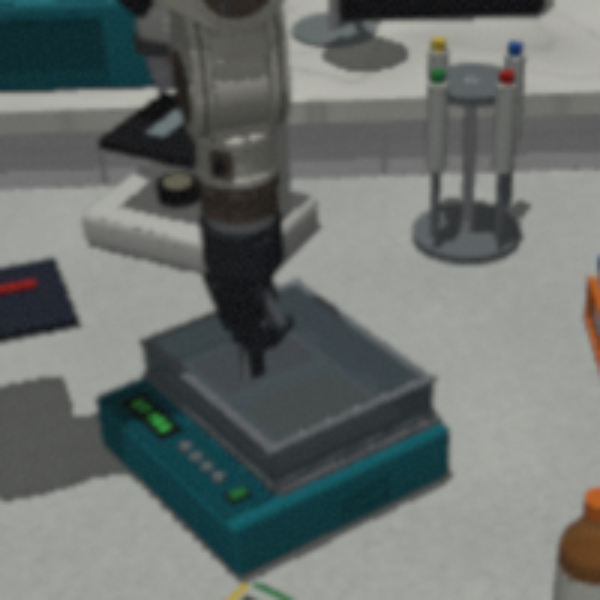

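The hood is at its stop: the tip is at z 0.127 with 36 N up. I'll hold, lift off, and check it stays shut.

```bash
python3 -m inch '[[[0,0,0],0,1],[[0,0,0],0,1],[[0,0,0],0,1],[[0,-0.5,0],0,1],[[0,-2,0],0,1],[[0,-3,0],0,1],[[0,-3,0],0,1],[[0,-3,0],0,1],[[0,0,0],0,1]]'; python3 -c "
from h import *
go()
t=arm.grab_frame('top');s=arm.grab_frame('side')
cv2.imwrite('pics/s6.png',np.hstack([cv2.resize(s[160:300,210:350],(400,400),interpolation=2),cv2.resize(t[200:320,300:420],(400,400),interpolation=2)]))"
```

```text
t: 7.75
eef_pos: [0.4422, 0.1402, 0.2647]
tcp_rot: [-0.202, 0.677, -0.677, 0.208]
force: [-0.4, 0.4, -0.3]
gripper_width: 0.001
at [0.4422 0.1402 0.2647] t 7.75 rad 0.464 F [-0.4  0.4 -0.3] w 0.0
toolx [-0.83 -0.55 -0.01] y [ 0.01  0.   -1.  ] z [ 0.55 -0.83  0.  ] yaw -146.3 joints [ 0.31  0.16 -0.06  1.34  0.    2.86]
```

View pics/s6.png

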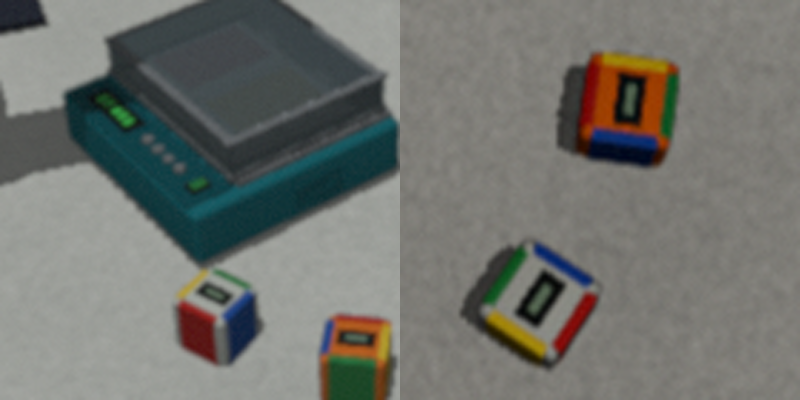

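```bash
python3 -c "
from h import *
h=np.array([.553,.218]);ax=np.array([.8276,.5613]);y=np.array([-ax[1],ax[0]])
s=arm.grab_frame('side')
big=cv2.resize(s[150:260,220:360],None,fx=5,fy=5,interpolation=cv2.INTER_CUBIC)
for th,col in((0,(0,255,0)),(.06,(0,0,255))):
  P=[]
  for l,sg in((.196,1),(.196,-1),(.0,-1)):
    P.append(np.r_[h+ax*(-l*np.cos(th)+.045*np.sin(th))+sg*.118*y,.082+l*np.sin(th)+.045*np.cos(th)])
  q=((proj('side',P)-[220,150]+.5)*5).astype(int); cv2.polylines(big,[q.reshape(-1,1,2)],False,col,1)
cv2.imwrite('pics/s7.png',big)
go((.482,-.069,.2),(.48,-.07,.075))
"
```

```text
at [0.4394 0.1393 0.2598] t 7.9 rad 0.461 F [-0.5 -0.4 -0.3] w -0.0
toolx [-0.83 -0.55  0.  ] y [-0.  0. -1.] z [ 0.55 -0.83 -0.  ] yaw -146.3 joints [ 0.31  0.16 -0.07  1.34  0.    2.86]
-> [ 0.482 -0.069  0.2  ] shift cm [ 8.01  5.97 19.69] len 0.221
-> [ 0.48  -0.07   0.075] shift cm [ 0.22 12.5  -0.02] len 0.125
```

View pics/s7.png

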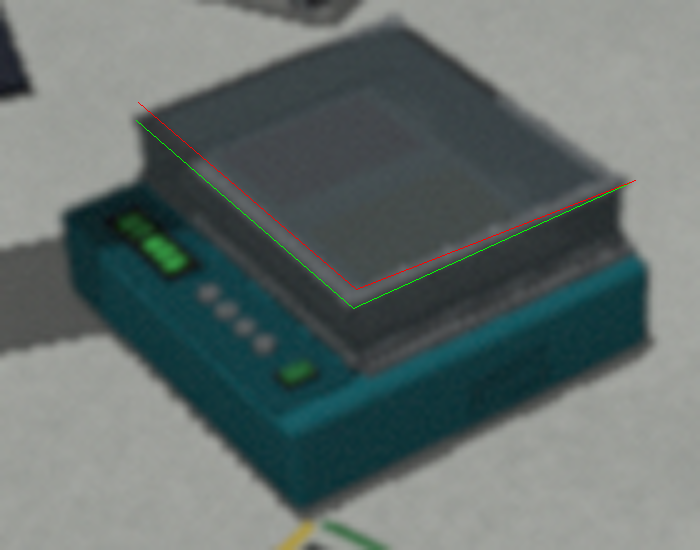

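The hood edge matches the 0 rad overlay, so it is shut. Next I'll turn the tool to the timer's push direction, move over, and take a close wrist view.

```bash
python3 -m inch '[[[1,0.5,2.5],0,1],[[1,0.5,2.5],0,1],[[1,0.5,2.5],0,1],[[1,0.5,2.5],0,1],[[1,0.5,2.5],0,1],[[1,0.5,2.5],0,1],[[1,0.5,2.5],0,1],[[1,0.5,2.2],0,1],[[0,0.5,0],-0.1,1],[[0,0.5,0],-0.12,1],[[0,0.5,0],-0.12,1],[[0,0,0],0,1]]'; python3 -c "
from h import *
go()
w=arm.grab_frame('wrist');cv2.imwrite('pics/w2.png',w)"
```

```text
t: 9.1
eef_pos: [0.4807, -0.069, 0.2029]
tcp_rot: [-0.318, 0.633, -0.631, 0.315]
force: [-0.1, 0.4, 0.4]
gripper_width: 0.004
at [ 0.4807 -0.069   0.2029] t 9.1 rad 0.486 F [-0.1  0.4  0.4] w 0.0
toolx [-0.6 -0.8  0. ] y [-0.  0. -1.] z [ 0.8 -0.6 -0. ] yaw -126.9 joints [-0.14  0.24 -0.12  1.21  0.    2.07]
```

View pics/w2.png

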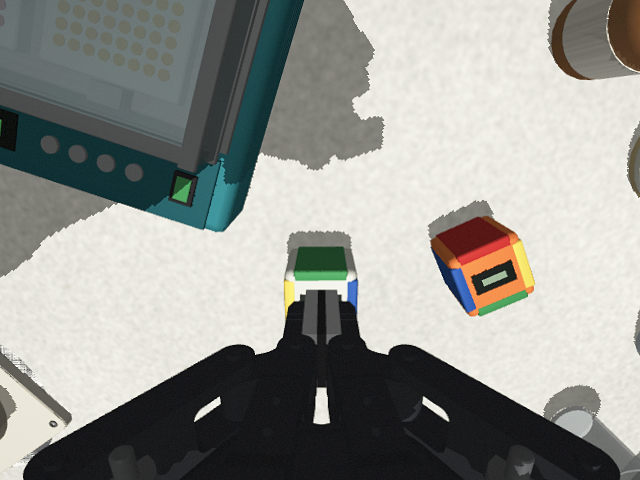

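The green face is square to the tool. Its panel's top edge runs (295,277) to (347,277), centred on the fingers at column 321. I'll check its position.

```bash
python3 -c "
from h import *
w=cv2.imread('pics/w2.png');cv2.imwrite('pics/w2c.png',cv2.resize(w[220:330,260:380],None,fx=5,fy=5,interpolation=2))
for p,z in (((293,279),.055),((349,279),.055),((297,247),.005),((345,247),.005)): print(at_z('wrist',*p,z).round(4))
go((.4807,-.069,.066))
g=np.array([.5898,.8075]);print('gap TCP to green face', (np.array([.4807,-.069])-np.array([.4418,-.1242]))@g-.03)
"
```

```text
[ 0.4353 -0.0928  0.055 ]
[ 0.472  -0.1203  0.055 ]
[ 0.4414 -0.0849  0.005 ]
[ 0.4775 -0.112   0.005 ]
at [ 0.4811 -0.069   0.2036] t 9.15 rad 0.486 F [ 0.6 -0.4 -1.3] w -0.0
toolx [-0.6 -0.8  0. ] y [-0.  0. -1.] z [ 0.8 -0.6 -0. ] yaw -127.0 joints [-0.14  0.24 -0.12  1.22  0.    2.07]
-> [ 0.4807 -0.069   0.066 ] shift cm [-0.000e+00  1.376e+01  1.000e-02] len 0.138
gap TCP to green face 0.03751721999999999
```

View pics/w2c.png

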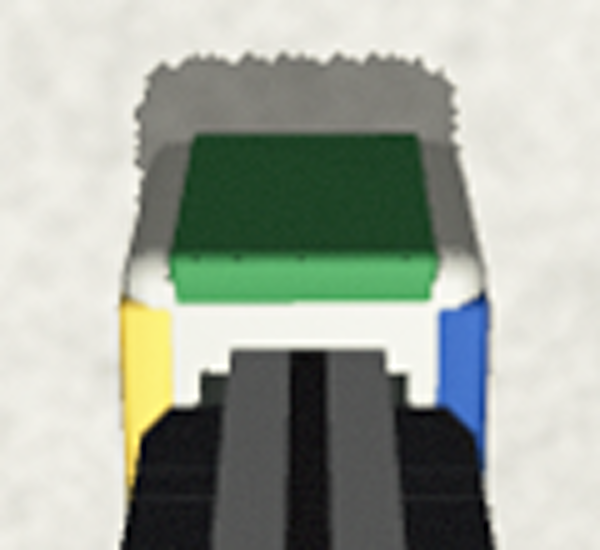

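```bash
python3 -m inch '[[[0,1.5,0],0,1],[[0,2,0],0,1],[[0,2,0],0,1],[[0,2,0],0,1],[[0,2,0],0,1],[[0,2,0],0,1],[[0,1.6,0],0,1],[[0.4,0.5,0],0,1],[[0.5,0,0],0,1],[[0.5,0,0],0,1],[[0,0,0],0,1]]'; python3 -c "
from h import *
go()
w=arm.grab_frame('wrist');s=arm.grab_frame('side')
cv2.imwrite('pics/w3.png',np.hstack([cv2.resize(s[200:300,240:340],(400,400),interpolation=2),cv2.resize(w[180:380,220:420],(400,400),interpolation=2)]))"
```

```text
t: 10.25
eef_pos: [0.4739, -0.0811, 0.0702]
tcp_rot: [0.316, -0.632, 0.633, -0.316]
force: [0.6, 1.0, -0.7]
gripper_width: 0.003
at [ 0.4739 -0.0811  0.0702] t 10.25 rad 0.481 F [ 0.6  1.  -0.7] w 0.0
toolx [-0.6 -0.8 -0. ] y [ 0. -0. -1.] z [ 0.8 -0.6  0. ] yaw -126.9 joints [-0.17  0.36 -0.34  0.87 -0.    2.05]
```

View pics/w3.png

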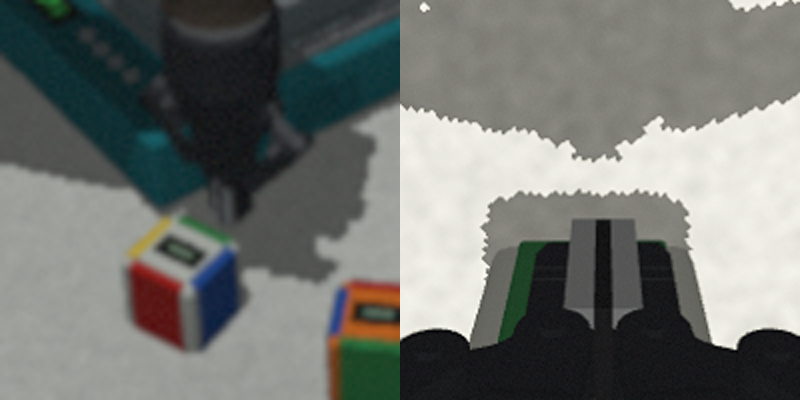

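```bash
python3 -m inch '[[[0.6,0.2,0],0,1],[[0.4,0.1,0],0,1],[[0.2,0,0],0,1],[[0.2,0,0],0,1],[[0,0,0],0,1]]'; python3 -c "
from h import *
go()
w=arm.grab_frame('wrist');s=arm.grab_frame('side')
cv2.imwrite('pics/w4.png',np.hstack([cv2.resize(s[220:300,250:330],(400,400),interpolation=2),cv2.resize(w[180:380,220:420],(400,400),interpolation=2)]))"
```

```text
t: 10.85
eef_pos: [0.4658, -0.0916, 0.0666]
tcp_rot: [0.316, -0.632, 0.632, -0.317]
force: [0.8, 1.1, 0.8]
gripper_width: 0.003
at [ 0.4658 -0.0916  0.0666] t 10.85 rad 0.475 F [0.8 1.1 0.8] w 0.0
toolx [-0.6 -0.8 -0. ] y [ 0.  0. -1.] z [ 0.8 -0.6  0. ] yaw -126.8 joints [-0.19  0.36 -0.35  0.86  0.    2.02]
```

View pics/w4.png

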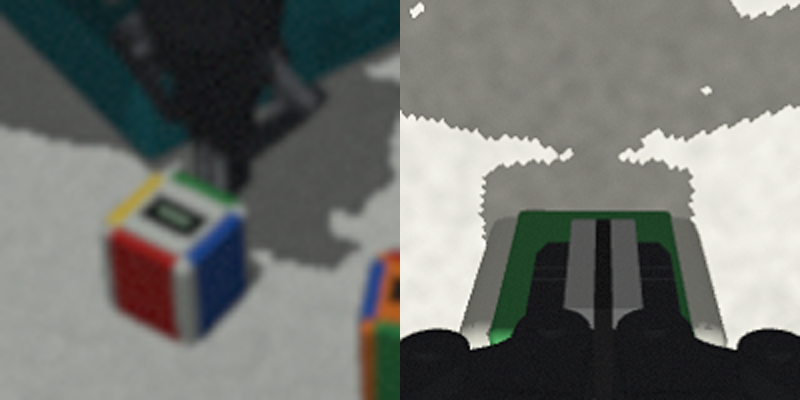

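```bash
python3 -m inch '[[[0.3,0,0],0,1],[[0.46,-0.44,0],0,1],[[0.46,-0.44,0],0,1],[[0.54,-0.4,0],0,1],[[0.54,-0.4,0],0,1]]'; python3 -c "
from h import *
go()
w=arm.grab_frame('wrist');s=arm.grab_frame('side')
cv2.imwrite('pics/w5.png',np.hstack([cv2.resize(s[220:300,250:330],(400,400),interpolation=2),cv2.resize(w[180:380,220:420],(400,400),interpolation=2)]))"
```

```text
t: 11.45
eef_pos: [0.4509, -0.1106, 0.0834]
tcp_rot: [0.317, -0.632, 0.633, -0.316]
force: [-0.2, 0.7, 0.3]
gripper_width: -0.003
at [ 0.4509 -0.1106  0.0834] t 11.45 rad 0.464 F [-0.2  0.7  0.3] w -0.0
toolx [-0.6 -0.8  0. ] y [-0. -0. -1.] z [ 0.8 -0.6 -0. ] yaw -126.9 joints [-0.24  0.32 -0.36  0.89 -0.    1.97]
```

View pics/w5.png

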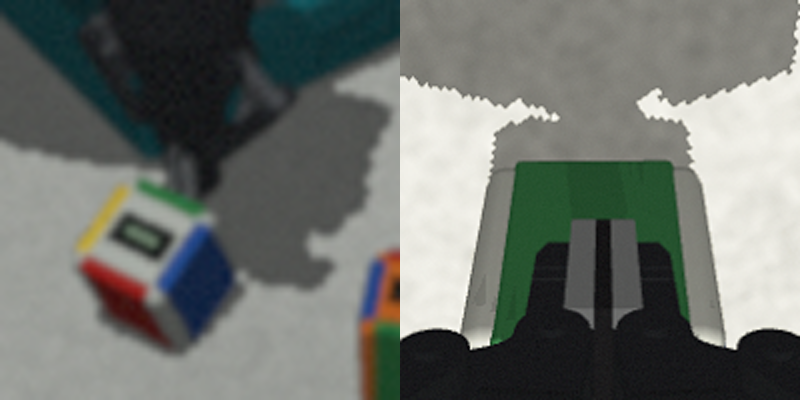

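It is tipping by about 20° with the blue side rotating as expected. I'll continue the arc.

```bash
python3 -m inch '[[[0.6,-0.3,0],0,1],[[0.6,-0.3,0],0,1],[[0.65,-0.2,0],0,1],[[0.65,-0.2,0],0,1]]'; python3 -c "
from h import *
go()
w=arm.grab_frame('wrist');s=arm.grab_frame('side')
cv2.imwrite('pics/w6.png',np.hstack([cv2.resize(s[220:300,250:330],(400,400),interpolation=2),cv2.resize(w[180:380,220:420],(400,400),interpolation=2)]))"
```

```text
t: 11.95
eef_pos: [0.436, -0.1305, 0.0932]
tcp_rot: [-0.317, 0.632, -0.632, 0.316]
force: [-0.2, -0.3, -0.4]
gripper_width: -0.001
at [ 0.436  -0.1305  0.0932] t 11.95 rad 0.455 F [-0.2 -0.3 -0.4] w -0.0
toolx [-0.6 -0.8  0. ] y [-0. -0. -1.] z [ 0.8 -0.6 -0. ] yaw -126.8 joints [-0.29  0.29 -0.37  0.91 -0.    1.92]
```

View pics/w6.png

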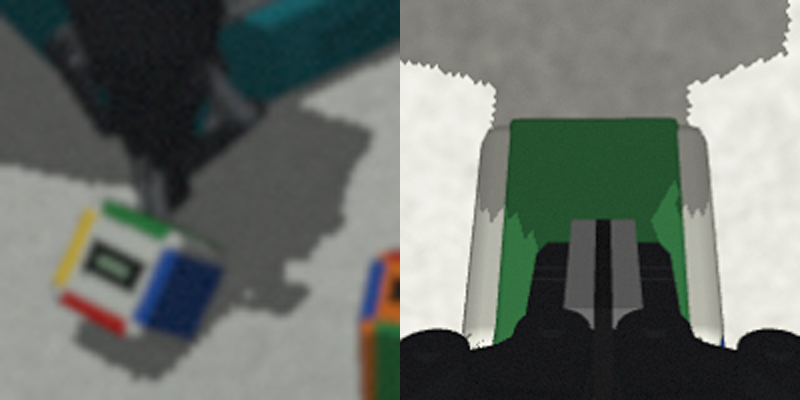

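```bash
python3 -m inch '[[[0.66,-0.1,0],0,1],[[0.66,-0.1,0],0,1],[[0.67,0,0],0,1],[[0.6,0,0],0,1]]'; python3 -c "
from h import *
go()
w=arm.grab_frame('wrist');s=arm.grab_frame('side')
cv2.imwrite('pics/w7.png',np.hstack([cv2.resize(s[220:300,250:330],(400,400),interpolation=2),cv2.resize(w[180:380,220:420],(400,400),interpolation=2)]))"
```

```text
t: 12.45
eef_pos: [0.4206, -0.1512, 0.095]
tcp_rot: [-0.316, 0.632, -0.632, 0.316]
force: [0.0, 0.7, 0.0]
gripper_width: 0.003
at [ 0.4206 -0.1512  0.095 ] t 12.45 rad 0.447 F [0.  0.7 0. ] w 0.0
toolx [-0.6 -0.8  0. ] y [-0. -0. -1.] z [ 0.8 -0.6 -0. ] yaw -126.9 joints [-0.34  0.27 -0.39  0.91 -0.    1.87]
```

View pics/w7.png

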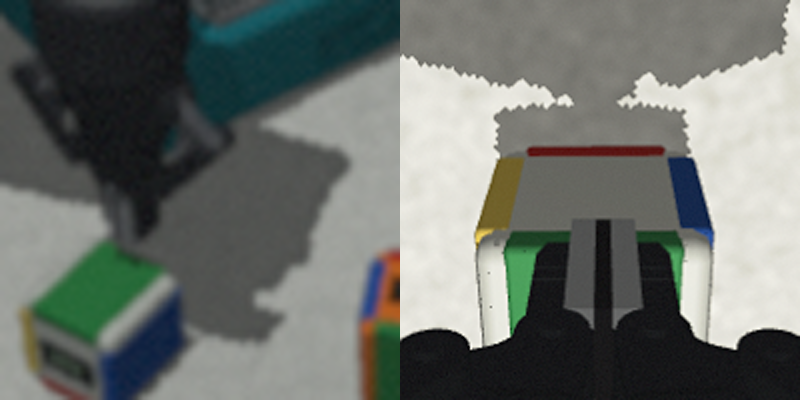

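It tipped over with green on top. I'll raise clear and check everything.

```bash
python3 -m inch '[[[0,-1,0],0,1],[[0,-2,0],0,1],[[-1,-3,0],0,1],[[-2,-3,0],0,1],[[-3,-3,0],0,1],[[-3,-2,0],0,1],[[-3,0,0],0,1],[[0,0,0],0,1],[[0,0,0],0,1]]'; python3 -c "
from h import *
go()
w=arm.grab_frame('wrist');s=arm.grab_frame('side');t=arm.grab_frame('top')
cv2.imwrite('pics/s8.png',s);cv2.imwrite('pics/t8.png',t)
cv2.imwrite('pics/c8.png',np.hstack([cv2.resize(s[235:315,235:315],(400,400),interpolation=2),cv2.resize(t[260:340,310:390],(400,400),interpolation=2)]))
t0=cv2.imread('pics/top0.png');s0=cv2.imread('pics/side0.png')
for n,a,b,(u,v,r) in [('reag',t0,t,(317,150,28)),('dish',t0,t,(379,145,28)),('water',t0,t,(465,165,32)),('beaker',t0,t,(487,228,26)),('tip',t0,t,(500,338,36)),('orange',t0,t,(368,232,24))]:
  print(n,np.abs(a[v-r:v+r,u-r:u+r].astype(int)-b[v-r:v+r,u-r:u+r]).mean().round(2))
"
```

```text
t: 13.45
eef_pos: [0.4929, -0.0541, 0.2353]
tcp_rot: [0.317, -0.632, 0.632, -0.317]
force: [-1.0, 0.6, -0.0]
gripper_width: -0.005
at [ 0.4929 -0.0541  0.2353] t 13.45 rad 0.496 F [-1.   0.6 -0. ] w -0.0
toolx [-0.6 -0.8  0. ] y [-0. -0. -1.] z [ 0.8 -0.6 -0. ] yaw -126.7 joints [-0.11  0.24 -0.04  1.3  -0.    2.1 ]
reag 20.92
dish 1.73
water 1.67
beaker 1.65
tip 2.06
orange 1.74
```

View pics/c8.png

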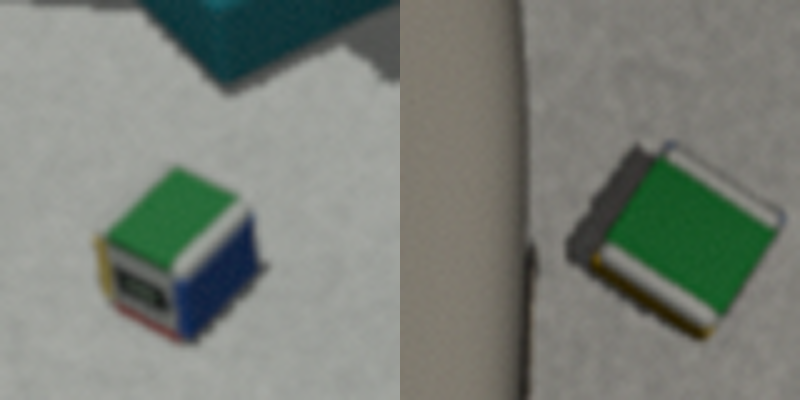

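View pics/s8.png

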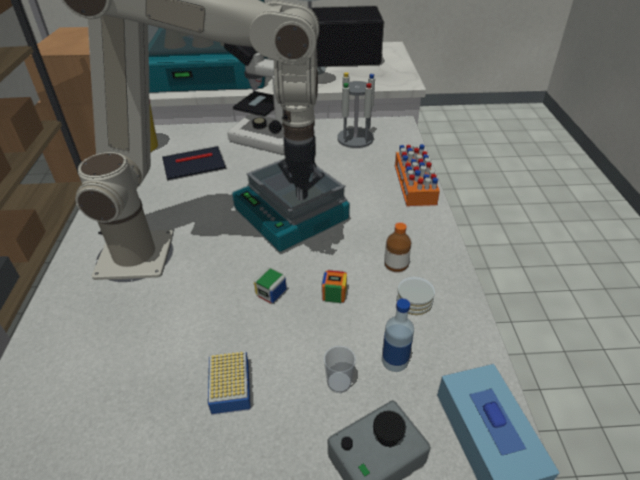

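```bash
python3 -c "
from h import *
s=cv2.imread('pics/s8.png');s0=cv2.imread('pics/side0.png')
print('reagent side diff',np.abs(s[220:275,380:415].astype(int)-s0[220:275,380:415]).mean().round(2))
g=lambda x,y:(310+(x-400)/5,260+y/5)
T=np.array([at_z('top',*g(*p),.06)[:2] for p in[(672,143),(785,215),(710,330),(597,253)]])
c=T.mean(0);print(c,'moved',np.linalg.norm(c-[.4418,-.1242]),[np.linalg.norm(T[i]-T[(i+1)%4]).round(4) for i in range(4)])
# overlay model cube in side
f=53.2; x=np.array([np.cos(np.radians(f)),np.sin(np.radians(f))]);y=np.array([-x[1],x[0]])
big=cv2.resize(s[235:315,235:315],None,fx=7,fy=7,interpolation=2)
for z in(.06,.0):
  P=[np.r_[c+.03*a*x+.03*b*y,z] for a,b in((1,1),(1,-1),(-1,-1),(-1,1))]
  q=((proj('side',P)-235+.5)*7).astype(int);cv2.polylines(big,[q.reshape(-1,1,2)],True,(0,0,255),1)
cv2.imwrite('pics/c9.png',big)
"
```

```text
reagent side diff 1.96
[ 0.40259212 -0.17590636] moved 0.06489072076641991 [np.float64(0.0559), np.float64(0.0577), np.float64(0.0566), np.float64(0.0562)]
```

View pics/c9.png

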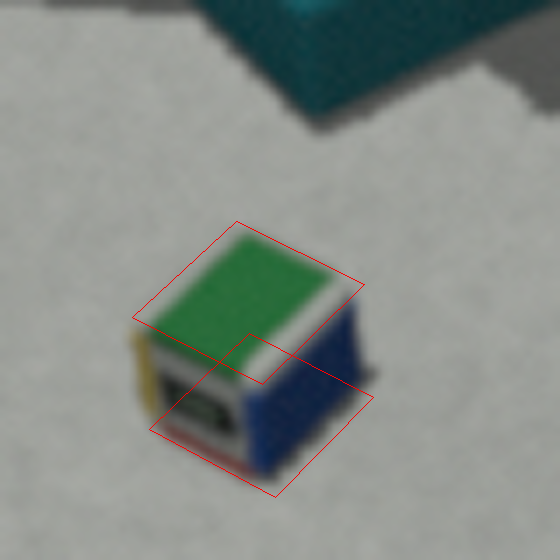

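The timer lies flat, green up, moved about 65 mm. The hood is shut, the bystanders are unchanged, and the arm is clear. I'll hand in.

```bash
python3 -c "
from h import *
go(); print(arm.job_done())"
```

```text
at [ 0.4921 -0.0552  0.2349] t 13.6 rad 0.495 F [-0.5  0.8  0.2] w -0.0
toolx [-0.6 -0.8  0. ] y [-0. -0. -1.] z [ 0.8 -0.6 -0. ] yaw -126.9 joints [-0.11  0.24 -0.04  1.3  -0.    2.1 ]
the job is handed in; nothing more can be done
None
```

I shut the hood with the closed fingertips and tipped the white timer over its far edge so its green face is on top. I handed the job in at 13.6 s; no verdict was reported.

- **Hood:** I swung it over from behind at about 1 rad/s and pressed it down to its stop. The stop reading was about 36 N with the fingertips at z ≈ 0.127 m. After I lifted off, the hood's edge matched the projected edge for fully shut in the side view.
- **Timer:** It lies flat with green up, about 65 mm from where it started, against the 160 mm limit. My model outline of the timer sat 1–3 pixels off its image in the side view. I put that down to calibration and the rounded edges, with no tilt visible.
- **Other objects:** The dishes, water, beaker, tip box and orange cube look unchanged between the first and last top views. The arm hid the reagent bottle in the last top view, so I checked it in the side view, where it was also unchanged.
- **Robot:** It stopped clear of everything, with the force reading at noise level.

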